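Slide a wet model boat into the curing bay and tip the lamp over it

TASK

The model boat's varnish is still wet, so without touching the boat or lifting its cradle, push the wooden cradle across the bench, bow first, into the curing bay, centred and straight, until it presses lightly against the sprung bumper and stays resting against it; do not ram it. Then tip the lamp on the roof's front edge back over the clear roof to 50 degrees from upright and leave it there. Leave everything else on the bench where it is.

Things in the scene. Friction and masses are not known exactly. Their poses are not given: they have to be found in the camera images.
- cradle: loose wooden cradle block, 160 (x) x 96 (y) x 30 mm tall, too wide to grasp, model boat fixed on top, about 0.6 kg together. Origin: centre of its underside; +x points to the bow, +y to port, z up. Push only on its upright faces, between 0 and 30 mm above the table.
- boat: the wet model boat, navy hull with red wheelhouse, fixed to the cradle: 131 mm long (from 64 mm behind to 67 mm ahead of the cradle's centre), 62 mm wide, from 30 mm up to 114 mm (mast top) above the table; hull deck at 63 mm. Must not be touched. Origin: on the cradle's top, at its centre; axes as the cradle's.
- bay: fixed curing bay: the table is its floor, front and sides are open, a clear roof 250 (x) x 280 (y) mm stands on two 20 mm posts at the far corners (x 235, y +-130 mm). Origin: on the table under the middle of the roof's front edge; +x points into the bay along its middle line (yellow on the roof). Centred and straight: the cradle's origin on this x axis, cradle x along bay x.
- roof_edge (a point): middle of the roof's front lower edge, 150 mm above the table; the roof is 6 mm thick. When the cradle is home its stern face is 16 to 40 mm in under this edge, so the tool must lean back (about 35 degrees) to push it there.
- mid_line (a point): a point inside the bay on its middle line, 85 mm behind the roof's front edge, 17 mm above the table. The bumper stands beyond it: a black rubber pad, 70 mm wide, 6 to 28 mm above the table, facing the front; its face is clamped anywhere from 91 to 109 mm beyond this point (not measured: feel for it). Sprung, 1 N per mm, it gives up to 6 mm, then is solid.
- lamp (a joint): tilt of the curing lamp about its hinge along the roof's front edge, rad: 0 = upright, positive = leaning back over the roof (away from the robot), 0.873 = the wanted 50 degrees, range -0.35 to 1.25. A stiff hinge (0.35 N m): it stays where it is left.
- lamp_top (a point): middle of the lamp's free edge. White panel 200 mm wide (along bay y), 12 mm thick, reaching from 10 to 110 mm from its hinge axis, which runs along bay y, 6 mm behind the roof's front edge and 167 mm above the table; this point lies 110 mm from the axis. Its x axis is the panel's normal, z points from hinge to free edge.
- varnish: bystander: amber varnish jar, 58 mm across, 62 mm tall. Leave it alone.
- tin: bystander: blue paint tin, 64 mm across, 55 mm tall. Leave it alone.
- sander: bystander: cork sanding block, 90 x 50 x 35 mm. Leave it alone.
- spray: bystander: white spray can, 62 mm across, 180 mm tall. Leave it alone.
- brush: bystander: paint brush lying flat, about 200 mm long. Leave it alone.
- driver: bystander: screwdriver lying flat, about 200 mm long. Leave it alone.
- rib: bystander: plywood hull rib lying flat, a half-ring 150 mm wide, 90 mm deep, 12 mm thick. Leave it alone.

How it is judged:
By the outcome, as a careful person would: the job done as asked, in the order asked, and still so for the second after the job is handed in, with the robot touching nothing.
It also fails if it takes over 72 s, if anything falls off the work surface, if the arm or the gripper's body presses on something with over 40 N, if the wrist force passes 120 N, or if a joint passes its speed limit or range.

ROBOT

A 6-joint arm with a two-finger parallel gripper is mounted at the origin on the work surface. World frame = base frame: x ahead of the robot, y to its left, z up, the work surface at z = 0. Lengths are in m, angles in rad, forces in N, time in s.
With the tool pointing down it reaches from about 0.425 to 0.95 m from the base axis. Payload 3.5 kg.
Tool frame: the origin (TCP) lies at the very end of the fingers, on their centre line; the grasp point (between the pads) lies 19 mm behind it; z points along the fingers, y is the line along which they close (so a half turn about z gives the same grasp; the last joint's range is limited). The gripper opens to 85 mm and grips with 20 to 120 N. Pads are 22 mm wide; open, the fingers measure 114 mm over their backs; the gripper's body (76 mm by 85 mm) begins 54 mm behind the grasp point. The pads swing forward as they close: fully open they stand 13 mm farther back than shut.
Start: joints at [1.061, 0.286, 1.577, -0, 1.279, -0.15], TCP at [0.238, 0.632, 0.231] pointing down, gripper open.
Joint ranges: [-2.77, 2.77], [-0.9, 2.22], [0.21, 2.48], [-1.53, 4.67], [0.24, 2.81], [-2.84, 2.84]. Speed limits (rad/s): [2.79, 2.79, 3.14, 3.14, 3.14, 3.14].

INTERFACE

Orientations are given as a unit quaternion [x, y, z, w].
In Python, from bench import * gives the robot as it stands.
- The arm moves only by the tool carry_out, never from a script. Its argument "commands" is a list of rows, each an object with "translation": the shift along the world's x, y, z normalised to -1 to 1, where 1 is 0.2 m, a list of three; "twist": the turn, a rotation vector about the world's x, y, z normalised to -1 to 1, where 1 is 90 degrees, a list of three. A call has 1 to 12 rows; each row is the pose to reach, as a shift and turn from the pose commanded when the call began; what a row does not reach only later rows make up. A row lasts 1/12 s, in which the tool goes at most 41.7 mm and 7.16 degrees, less where a joint would pass 70% of its speed; a pose out of reach is approached as far as the arm can. A call with a number of a shift or a turn outside -1 to 1 is refused whole. A call with a gripper value outside its range is refused whole. "claw" is the opening, from 0 (shut) to 1 (fully open), set as the call begins (left out, the last holds). The fingers move at their own pace and stop on an object; "squeeze" is the grip in N (left out, the last holds). Time passes only in rows, so rows that repeat a pose let the fingers close. It gives the time, the measured TCP pose, the force, the opening and the grip force at its end, in the units of the state.
- get_state(): the state, without advancing time (a new reading comes with each control period).
- read_camera(name): name is "side" or "top"; returns a dict with "frame" (384x512x3 uint8, red, green, blue), "z_map" (384x512 float32, m along the optical axis (not along the pixel's ray), 0 where there is no reading), "fx", "fy", "cx", "cy" (pixels), "cam_to_world" (4x4, takes a point from camera to world coordinates). Camera axes: x right, y down, z forward; pixel columns grow to the right and rows downward; lengths in m; the calibration is good to about 2 mm. A picture is of the moment at which its call begins.
- sign_off(): hands the job in; it is judged then, once.
The state is a dict: "time": time; "joint_positions": joint angles; "joint_velocities": joint speeds; "joint_efforts": joint torques, N m; "position": TCP position; "eef_rot": TCP orientation; "force": force on the tool from outside, world axes, zero at the start; "wrist_torque": the same for the moment, N m; "gripper_width": finger opening in m; "grasp_force": force on a finger pad.
Only numpy, scipy, OpenCV 4.12 (cv2) and the standard library are available. Lean on these libraries where they do the work, as an engineer would, in place of code of your own. Each camera call takes 0.05 s, during which the arm holds its last target. There are 200 camera calls.

## Working session

There is one attempt and no reset: what is moved stays moved. The work goes in short steps, Python scripts to look and compute and a tool call to move; the robot and the scene stay as the last step left them, time stands still between calls to the robot, and variables do not carry over. Pictures are saved under pics/ and viewed, at most 10 in all, crops included, and the job is handed in when it is done.

Besides the shell and the picture viewer there is one more tool, called after "Request:" by a JSON object that holds its "name" and its "arguments". carry_out: Moves the arm, as the interface text tells. Scaled input: -1 to 1 covers 0.2 m each way for a shift and 90 degrees each way for a turn. Its arguments: {"type":"object","properties":{"commands":{"type":"array","items":{"type":"object","properties":{"translation":{"type":"array","items":{"type":"number","minimum":-1,"maximum":1}},"twist":{"type":"array","items":{"type":"number","minimum":-1,"maximum":1}}}}},"claw":{"type":"number"},"squeeze":{"type":"number"}},"required":["commands"]}

```bash
mkdir -p pics; ls; python3 - <<'E'
from bench import *
import cv2,numpy as np
s=get_state();print(s)
for n in("top","side"):
    c=read_camera(n);cv2.imwrite(f"pics/{n}0.png",cv2.cvtColor(c["frame"],cv2.COLOR_RGB2BGR))
    print(n,c["fx"],c["fy"],c["cx"],c["cy"],np.round(c["cam_to_world"],4).tolist())
    np.savez(f"{n}0.npz",**c)
E
```

```text
pics
{'time': 0.0, 'joint_positions': array([ 1.06100426e+00,  2.87189566e-01,  1.57815206e+00, -3.98933215e-06,
        1.27858317e+00, -1.50012359e-01]), 'joint_velocities': array([ 0.00221354, -0.00035222,  0.00118862, -0.00180045,  0.0005788 ,
       -0.00196152]), 'joint_efforts': array([-4.45553105e-04, -4.06003439e+01, -2.92617470e+01, -2.36798314e-04,
        6.00311992e-03,  7.81475194e-06]), 'position': array([0.23730989, 0.63122276, 0.22994473]), 'eef_rot': array([ 1.78920516e-01,  9.83862841e-01, -1.10380818e-03, -3.75942877e-04]), 'force': array([ 0.1508289 ,  0.49362338, -1.10907812]), 'wrist_torque': array([-0.00558446, -0.01271903, -0.04477586]), 'grasp_force': 0.0, 'gripper_width': 0.08505779538051529}
top 390.66515943379017 390.66515943379017 259.62965180232214 187.51063130930083 [[-0.0115, -0.9956, 0.0929, 0.4576], [-0.9997, 0.0135, 0.021, -0.0119], [-0.0221, -0.0926, -0.9955, 1.6053], [0.0, 0.0, 0.0, 1.0]]
side 457.7665273602462 457.7665273602462 256.0041126844998 190.59755890368305 [[0.9286, -0.2992, 0.2195, 0.2569], [-0.3707, -0.7224, 0.5837, -0.8641], [-0.0161, -0.6234, -0.7817, 1.3494], [0.0, 0.0, 0.0, 1.0]]
```

View pics/top0.png

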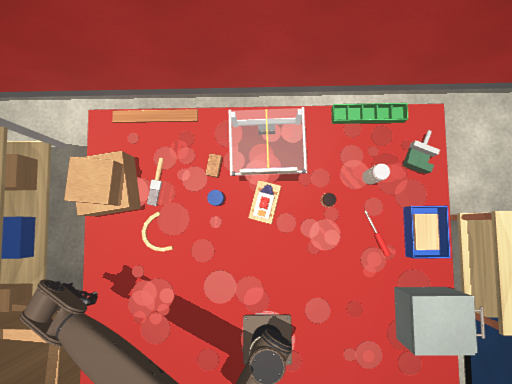

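View pics/side0.png

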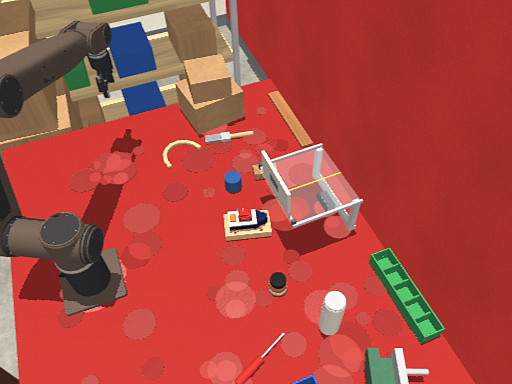

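The top view shows the cradle at about (264,202), slightly yawed. The bay roof spans (230,110) to (305,173), with the yellow middle line at column 267 and the lamp along its front edge. The tin (216,198) and the jar (329,200) stand beside the path. The side view agrees: cradle (247,224), lamp panel (276,182).

```bash
cat > h.py <<'E'
import numpy as np,cv2
def ray(c,px,z):
    px=np.atleast_2d(px).astype(float);T=c["cam_to_world"]
    d=np.c_[(px[:,0]-c["cx"])/c["fx"],(px[:,1]-c["cy"])/c["fy"],np.ones(len(px))]@T[:3,:3].T
    return T[:3,3]+d*((z-T[2,3])/d[:,2])[:,None]
def cloud(c):
    v,u=np.mgrid[:384,:512];z=c["z_map"]
    p=np.dstack([(u-c["cx"])/c["fx"]*z,(v-c["cy"])/c["fy"]*z,z])
    return p@c["cam_to_world"][:3,:3].T+c["cam_to_world"][:3,3]
def big(m):
    n,l,s,_=cv2.connectedComponentsWithStats(m.astype(np.uint8));return l==1+np.argmax(s[1:,4])
E
python3 - <<'E'
from h import *
for n,box in(("top",(240,175,290,230)),("side",(215,195,280,245))):
    c=dict(np.load(n+"0.npz"));hsv=cv2.cvtColor(c["frame"],cv2.COLOR_RGB2HSV);P=cloud(c)
    H,S,V=[hsv[...,i].astype(int) for i in range(3)]
    w=np.zeros(H.shape,bool);w[box[1]:box[3],box[0]:box[2]]=1
    m=w&(H>10)&(H<30)&(S>40)&(S<190)&(V>110)
    m=big(m)
    z=P[...,2]
    t=m&(abs(z-.03)<.006); print(n,"cradle px",m.sum(),t.sum(),"z pct",np.round(np.percentile(z[m],[5,25,50,75,95]),4))
    xy=P[t][:,:2].astype(np.float32)
    print(" rect depth",cv2.minAreaRect(xy))
    print(" rect ray",cv2.minAreaRect(ray(c,np.argwhere(m)[:,::-1],.03)[:,:2].astype(np.float32)))
    # boat: navy / all above 35mm in box
    b=w&(z>.05)&(z<.2); print(" boat mean",P[b].mean(0), P[b].max(0))
    # yellow line
    y=(H>20)&(H<32)&(S>100)&(V>120); y[ :, :200]=0;y[:,360:]=0;y[200:]=0
    y&=~m; 
    if y.sum():
        y=big(y);q=ray(c,np.argwhere(y)[:,::-1],.156);f=cv2.fitLine(q[:,:2].astype(np.float32),cv2.DIST_HUBER,0,.01,.01).ravel()
        print(" yellow",y.sum(),f,q.min(0),q.max(0),"depth z",np.median(z[y]))
    # bay white
    hi=(z>.14)&(z<.16)&(P[...,0]>.45)&(P[...,0]<1.0)&(abs(P[...,1])<.25)&(S<60)
    print(" roof",hi.sum(),cv2.minAreaRect(P[hi][:,:2].astype(np.float32)))
    la=(z>.18)&(z<.35)&(P[...,0]>.5)&(P[...,0]<.85)&(abs(P[...,1])<.2)
    if la.sum()>5:
        q=P[la];print(" lamp",la.sum(),q.min(0),q.max(0));print(np.linalg.svd(q-q.mean(0))[2] if len(q)<3000 else'',q.mean(0))
E
```

```text
top cradle px 450 363 z pct [0.023  0.0276 0.0303 0.0334 0.0388]
 rect depth ((0.5479905009269714, 0.0034959837794303894), (0.09505245089530945, 0.15937168896198273), 74.76358032226562)
 rect ray ((0.5475171208381653, 0.002686835825443268), (0.09749790281057358, 0.15877363085746765), 75.090576171875)
 boat mean [0.54551776 0.00613289 0.0712041 ] [0.64118394 0.09152773 0.1577776 ]
 yellow 67 [ 0.99977666  0.02113429  0.7763022  -0.00972359] [ 0.66949677 -0.01402385  0.156     ] [ 0.84919326 -0.00751778  0.156     ] depth z 0.15610221532966717
 roof 605 ((0.7758727073669434, -0.012676194310188293), (0.22235067188739777, 0.2759568691253662), 1.9574785232543945)
 lamp 358 [ 0.63508065 -0.14523192  0.18021412] [0.65610215 0.12300256 0.28262417]
[[ 0.01665838 -0.99788571  0.06282211]
 [-0.00356888 -0.06288977 -0.9980141 ]
 [-0.99985487 -0.0164011   0.00460898]] [ 0.64268904 -0.01121028  0.25491926]
side cradle px 591 371 z pct [0.0058 0.0211 0.0279 0.0311 0.037 ]
 rect depth ((0.5455588102340698, -0.0005378872156143188), (0.09808947145938873, 0.15800246596336365), 75.28829193115234)
 rect ray ((0.542714536190033, -0.006656840443611145), (0.11080259829759598, 0.16042235493659973), 75.14237976074219)
 boat mean [ 0.54686364 -0.00533656  0.07328335] [0.64626937 0.04823027 0.19878627]
 yellow 59 [ 0.99969506  0.02469376  0.7919857  -0.00982747] [ 0.69456136 -0.01403003  0.156     ] [ 0.88874283 -0.0062415   0.156     ] depth z 0.15584640381675152
 roof 800 ((0.7629646062850952, -0.01384936273097992), (0.24580012261867523, 0.2820587754249573), 0.483010858297348)
 lamp 682 [ 0.63377085 -0.15031802  0.18007508] [0.65685435 0.1105381  0.28249547]
[[-2.99771440e-02  9.97642365e-01  6.17339642e-02]
 [ 1.86760431e-04  6.17673102e-02 -9.98090559e-01]
 [-9.99550567e-01 -2.99083750e-02 -2.03792767e-03]] [ 0.64064144 -0.02723122  0.24088984]
```

```bash
cat >> h.py <<'E'
from scipy.spatial.transform import Rotation as Ro
def R(psi,lean):
    p,l=np.radians([psi,lean]);y=np.array([-np.sin(p),np.cos(p),0]);z=np.array([np.cos(p)*np.sin(l),np.sin(p)*np.sin(l),-np.cos(l)])
    return np.c_[np.cross(y,z),y,z]
def move(p0,R0,p,psi,lean):
    return np.round((np.array(p)-p0)/.2,3).tolist(),np.round(Ro.from_matrix(R(psi,lean)@R0.T).as_rotvec()/(np.pi/2),3).tolist()
def decode(Rm): return np.degrees([np.arctan2(-Rm[0,1],Rm[1,1]),np.arctan2(np.hypot(*Rm[:2,2])*np.sign(Rm[0,2]),-Rm[2,2])])
E
python3 - <<'E'
from h import *
from bench import *
s=get_state();R0=Ro.from_quat(s["eef_rot"]).as_matrix();print(decode(R0))
for p in([.30,.45,.22],[.38,.25,.21],[.440,.055,.18]): print(move(s["position"],R0,p,-15,0))
print(move(s["position"],R0,[.44,.03,.2],-15,10))
# lamp / roof details
for n in("top","side"):
    c=dict(np.load(n+"0.npz"));P=cloud(c).reshape(-1,3)
    for a,b in((.15,.165),(.18,.21),(.21,.24),(.24,.27),(.27,.29)):
        q=P[(P[:,2]>a)&(P[:,2]<b)&(P[:,0]>.6)&(P[:,0]<.7)&(abs(P[:,1])<.2)]
        if len(q)>9:print(n,a,len(q),np.round(np.percentile(q[:,0],[5,50,95]),4),np.round(np.percentile(q[:,1],[1,99]),4))
E
```

```text
[-20.61532724  -0.12481982]
([0.313, -0.906, -0.05], [0.001, -0.001, 0.062])
([0.713, -1.906, -0.1], [0.001, -0.001, 0.062])
([1.013, -2.881, -0.25], [0.001, -0.001, 0.062])
([1.013, -3.006, -0.15], [-0.033, -0.106, 0.062])
top 0.15 689 [0.6438 0.6817 0.6983] [-0.1448  0.1215]
top 0.18 49 [0.6395 0.6426 0.6529] [-0.1451  0.123 ]
top 0.21 44 [0.6376 0.6395 0.6419] [-0.1004  0.0807]
top 0.24 59 [0.6368 0.6392 0.6527] [-0.1061  0.0703]
top 0.27 206 [0.6378 0.6431 0.6489] [-0.1097  0.0832]
side 0.15 475 [0.6412 0.6797 0.6983] [-0.1557  0.1233]
side 0.18 153 [0.6382 0.6412 0.6499] [-0.1468  0.0793]
side 0.21 149 [0.6366 0.6393 0.6456] [-0.1157  0.0822]
side 0.24 168 [0.6362 0.6385 0.6452] [-0.1144  0.0825]
side 0.27 212 [0.6361 0.6413 0.648 ] [-0.1132  0.0827]
```

Request:
{"name": "carry_out", "arguments": {"commands": [{"translation": [0.3, -0.9, -0.05], "twist": [0, 0, 0.062]}, {"translation": [0.3, -0.9, -0.05], "twist": [0, 0, 0.062]}, {"translation": [0.3, -0.9, -0.05], "twist": [0, 0, 0.062]}, {"translation": [0.3, -0.9, -0.05], "twist": [0, 0, 0.062]}, {"translation": [0.3, -0.9, -0.05], "twist": [0, 0, 0.062]}, {"translation": [0.3, -0.9, -0.05], "twist": [0, 0, 0.062]}], "claw": 0.5}}

```text
time: 0.6
position: [0.2983, 0.4479, 0.2201]
eef_rot: [0.133, 0.991, -0.002, -0.0]
force: [-0.4, 0.6, 0.0]
gripper_width: 0.0424
grasp_force: 0.0
```

Request:
{"name": "carry_out", "arguments": {"commands": [{"translation": [0.4, -1, -0.05], "twist": [0, 0, 0]}, {"translation": [0.4, -1, -0.05], "twist": [0, 0, 0]}, {"translation": [0.4, -1, -0.05], "twist": [0, 0, 0]}, {"translation": [0.4, -1, -0.05], "twist": [0, 0, 0]}, {"translation": [0.4, -1, -0.05], "twist": [0, 0, 0]}, {"translation": [0.4, -1, -0.05], "twist": [0, 0, 0]}, {"translation": [0.4, -1, -0.05], "twist": [0, 0, 0]}]}}

```text
time: 1.18
position: [0.3784, 0.2502, 0.2111]
eef_rot: [0.133, 0.991, 0.0, -0.0]
force: [0.9, -0.1, 0.3]
gripper_width: 0.0426
grasp_force: 0.0
```

Request:
{"name": "carry_out", "arguments": {"commands": [{"translation": [0.31, -1, -0.15], "twist": [-0.033, -0.106, 0]}, {"translation": [0.31, -1, -0.15], "twist": [-0.033, -0.106, 0]}, {"translation": [0.31, -1, -0.15], "twist": [-0.033, -0.106, 0]}, {"translation": [0.31, -1, -0.15], "twist": [-0.033, -0.106, 0]}, {"translation": [0.31, -1, -0.15], "twist": [-0.033, -0.106, 0]}, {"translation": [0.31, -1, -0.15], "twist": [-0.033, -0.106, 0]}, {"translation": [0.31, -1, -0.15], "twist": [-0.033, -0.106, 0]}]}}

```text
time: 1.77
position: [0.4401, 0.0511, 0.1811]
eef_rot: [0.132, 0.987, -0.014, 0.085]
force: [0.5, 0.4, -0.1]
gripper_width: 0.0428
grasp_force: 0.0
```

```bash
cat > st.py <<'E'
from h import *
from bench import *
np.set_printoptions(suppress=True,precision=4)
s=get_state();P0=s["position"];R0=Ro.from_quat(s["eef_rot"]).as_matrix()
print(round(s["time"],2),P0,decode(R0).round(2),"F",s["force"].round(2),"j",s["joint_positions"].round(2),"w",round(s["gripper_width"],4))
E
python3 - <<'E'
from st import *
for l in(0,10):print(move(P0,R0,[.438,.0305,.012],-15,l))
E
```

```text
1.77 [0.4401 0.0511 0.1811] [-15.26   9.93] F [ 0.48  0.43 -0.12] j [-0.09 -0.3   2.26 -0.04  1.01 -1.38] w 0.0428
([-0.01, -0.103, -0.845], [0.032, 0.105, 0.003])
([-0.01, -0.103, -0.845], [0.003, -0.002, 0.003])
```

Request:
{"name": "carry_out", "arguments": {"commands": [{"translation": [-0.01, -0.1, -0.2], "twist": [0, 0, 0]}, {"translation": [-0.01, -0.1, -0.4], "twist": [0, 0, 0]}, {"translation": [-0.01, -0.1, -0.55], "twist": [0, 0, 0]}, {"translation": [-0.01, -0.1, -0.7], "twist": [0, 0, 0]}, {"translation": [-0.01, -0.1, -0.845], "twist": [0, 0, 0]}, {"translation": [-0.01, -0.1, -0.845], "twist": [0, 0, 0]}, {"translation": [-0.01, -0.1, -0.845], "twist": [0, 0, 0]}]}}

```text
time: 2.35
position: [0.4362, 0.034, 0.0111]
eef_rot: [0.129, 0.988, -0.014, 0.084]
force: [-0.1, 0.9, 0.8]
gripper_width: 0.0427
grasp_force: 0.0
```

```bash
python3 - <<'E'
from st import *
import cv2
for n in("side","top"):
    c=read_camera(n);np.savez(n+"1.npz",**c)
    cr=c["frame"][150:280,150:330] if n=="side" else c["frame"][150:250,200:330]
    cv2.imwrite(f"pics/{n}1.png",cv2.cvtColor(cv2.resize(cr,None,fx=4,fy=4,interpolation=cv2.INTER_CUBIC),cv2.COLOR_RGB2BGR))
E
```

```text
2.35 [0.4362 0.034  0.0111] [-14.89   9.72] F [-0.1   0.88  0.82] j [-0.14  0.01  2.37 -0.05  0.6  -1.41] w 0.0427
```

View pics/side1.png

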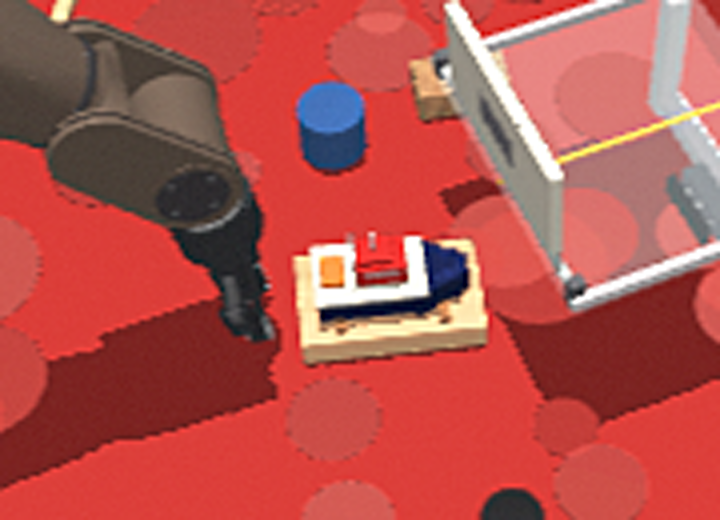

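The side crop (4x) shows the fingers at about (255,330), some 25 mm behind the cradle's stern face at (300,310). Nothing is touching yet.

```bash
cat > plan.py <<'E'
from st import *
import json
def path(s,c0,psi0,d,psi1=1.3):
    t=np.clip(s,0,None);n=200;u=np.linspace(0,t,n);a=np.radians(psi0+(psi1-psi0)*np.clip(u/d,0,1))
    x=c0[0]+np.trapezoid(np.cos(a),u);y=c0[1]+np.trapezoid(np.sin(a),u);a=a[-1]
    h=np.array([np.cos(a),np.sin(a)]);return np.array([x,y])+min(s,0)*h,np.degrees(a),h
def rows(S,L,Z,c0,psi0,d):
    out=[]
    for s,l,z in zip(S,L,Z):
        c,psi,h=path(s,c0,psi0,d);p=c-(.08+.011*np.cos(np.radians(l)))*h
        t,w=move(P0,R0,[*p,z],psi,l);out.append({"translation":t,"twist":w})
    print(json.dumps(out),"\nlast tcp",p,psi)
E
python3 - <<'E'
from plan import *
n=12
rows(np.linspace(-.02,.03,n),np.linspace(10,16,n),np.full(n,.011),(.547,.0015),-15,.121)
E
```

```text
2.45 [0.4392 0.0329 0.0142] [-14.94  10.17] F [-0.01  1.25  0.43] j [-0.14  0.    2.36 -0.05  0.6  -1.41] w 0.0429
[{"translation": [0.003, -0.014, -0.016], "twist": [0.004, 0.001, -0.001]}, {"translation": [0.026, -0.02, -0.016], "twist": [0.003, -0.005, -0.001]}, {"translation": [0.048, -0.026, -0.016], "twist": [0.001, -0.011, -0.001]}, {"translation": [0.07, -0.031, -0.016], "twist": [-0.0, -0.017, -0.001]}, {"translation": [0.092, -0.037, -0.016], "twist": [-0.002, -0.023, -0.001]}, {"translation": [0.113, -0.046, -0.016], "twist": [-0.003, -0.029, 0.003]}, {"translation": [0.134, -0.056, -0.016], "twist": [-0.005, -0.034, 0.01]}, {"translation": [0.155, -0.066, -0.016], "twist": [-0.006, -0.04, 0.017]}, {"translation": [0.176, -0.076, -0.016], "twist": [-0.007, -0.046, 0.024]}, {"translation": [0.197, -0.086, -0.016], "twist": [-0.009, -0.052, 0.031]}, {"translation": [0.219, -0.096, -0.016], "twist": [-0.01, -0.058, 0.038]}, {"translation": [0.24, -0.105, -0.016], "twist": [-0.011, -0.064, 0.044]}] 
last tcp [0.4873 0.012 ] -10.958677685950413
```

Request:
{"name": "carry_out", "arguments": {"commands": [{"translation": [0.003, -0.014, -0.016], "twist": [0.004, 0.001, -0.001]}, {"translation": [0.026, -0.02, -0.016], "twist": [0.003, -0.005, -0.001]}, {"translation": [0.048, -0.026, -0.016], "twist": [0.001, -0.011, -0.001]}, {"translation": [0.07, -0.031, -0.016], "twist": [0, -0.017, -0.001]}, {"translation": [0.092, -0.037, -0.016], "twist": [-0.002, -0.023, -0.001]}, {"translation": [0.113, -0.046, -0.016], "twist": [-0.003, -0.029, 0.003]}, {"translation": [0.134, -0.056, -0.016], "twist": [-0.005, -0.034, 0.01]}, {"translation": [0.155, -0.066, -0.016], "twist": [-0.006, -0.04, 0.017]}, {"translation": [0.176, -0.076, -0.016], "twist": [-0.007, -0.046, 0.024]}, {"translation": [0.197, -0.086, -0.016], "twist": [-0.009, -0.052, 0.031]}, {"translation": [0.219, -0.096, -0.016], "twist": [-0.01, -0.058, 0.038]}, {"translation": [0.24, -0.105, -0.016], "twist": [-0.011, -0.064, 0.044]}]}}

```text
time: 3.45
position: [0.4838, 0.011, 0.0079]
eef_rot: [0.096, 0.986, -0.014, 0.135]
force: [-3.9, 1.0, 0.9]
gripper_width: 0.043
grasp_force: 2.2
```

```bash
cat >> h.py <<'E'
def cradle(c,n,guess):
    hsv=cv2.cvtColor(c["frame"],cv2.COLOR_RGB2HSV);P=cloud(c);H,S,V=[hsv[...,i].astype(int) for i in range(3)]
    w=np.hypot(P[...,0]-guess[0],P[...,1]-guess[1])<.13
    m=w&(H>10)&(H<30)&(S>40)&(S<190)&(V>110)&(P[...,2]<.05)&(P[...,2]>.01)
    m=big(m);t=m&(abs(P[...,2]-.03)<.006)
    r=cv2.minAreaRect(P[t][:,:2].astype(np.float32))
    q=cv2.minAreaRect(ray(c,np.argwhere(t)[:,::-1],.03)[:,:2].astype(np.float32));return t.sum(),np.round(r[0],4),np.round(r[1],3),r[2],np.round(q[0],4),np.round(q[1],3),q[2]
E
cat > look.py <<'E'
import sys
from st import *
g=[float(v) for v in sys.argv[1:3]]
for n in("top","side"):
    for k in range(2): print(n,*cradle(read_camera(n),n,g))
s=get_state();print(s["position"],s["force"])
E
python3 look.py .576 -.005
```

```text
3.45 [0.4838 0.011  0.0079] [-11.09  15.54] F [-3.92  1.    0.95] j [-0.19  0.07  2.32 -0.01  0.48 -1.56] w 0.043
top 371 [ 0.5732 -0.0023] [0.095 0.159] 79.0396957397461 [ 0.573  -0.0023] [0.095 0.159] 79.00804901123047
top 379 [ 0.5738 -0.0028] [0.095 0.158] 79.05292510986328 [ 0.574  -0.0027] [0.095 0.158] 78.8277816772461
side 341 [ 0.5705 -0.0063] [0.102 0.16 ] 78.57306671142578 [ 0.5701 -0.0082] [0.1  0.16] 78.6388168334961
side 343 [ 0.5706 -0.0056] [0.102 0.159] 79.34964752197266 [ 0.5701 -0.0066] [0.101 0.159] 79.70624542236328
[0.4848 0.0108 0.0084] [-2.1526 -0.0437 -1.5232]
```

```bash
sed -i 's/def rows(S,L,Z,c0,psi0,d):/def rows(S,L,Z,c0,psi0,d,e=0.,g=0.):/; s/p=c-(.08+.011\*np.cos(np.radians(l)))\*h/p=c-(.08+g+.011*np.cos(np.radians(l)))*h+e*np.array([-h[1],h[0]])/' plan.py
python3 - <<'E'
from plan import *
c0=np.array([.573,-.0032]);h=np.array([np.cos(np.radians(-11.1)),np.sin(np.radians(-11.1))]);r=c0-P0[:2];g=r@h-.08-.011*.96;e=-(r@[-h[1],h[0]]);print(g,e)
n=12
rows(np.linspace(.004,.048,n),np.linspace(17,26,n),np.full(n,.011),c0,-11.1,.111,e,g)
E
```

```text
3.65 [0.4848 0.0108 0.0084] [-11.14  15.7 ] F [-2.15 -0.04 -1.52] j [-0.19  0.07  2.32 -0.01  0.47 -1.56] w 0.0429
-0.0012996859020931572 -0.0032906701750890655
[{"translation": [0.019, -0.007, 0.013], "twist": [-0.002, -0.014, 0.005]}, {"translation": [0.039, -0.014, 0.013], "twist": [-0.004, -0.023, 0.01]}, {"translation": [0.058, -0.021, 0.013], "twist": [-0.005, -0.032, 0.015]}, {"translation": [0.078, -0.028, 0.013], "twist": [-0.007, -0.041, 0.02]}, {"translation": [0.097, -0.035, 0.013], "twist": [-0.008, -0.05, 0.025]}, {"translation": [0.117, -0.041, 0.013], "twist": [-0.009, -0.059, 0.03]}, {"translation": [0.137, -0.048, 0.013], "twist": [-0.011, -0.068, 0.035]}, {"translation": [0.156, -0.054, 0.013], "twist": [-0.012, -0.077, 0.04]}, {"translation": [0.176, -0.06, 0.013], "twist": [-0.013, -0.086, 0.045]}, {"translation": [0.196, -0.066, 0.013], "twist": [-0.014, -0.095, 0.05]}, {"translation": [0.216, -0.071, 0.013], "twist": [-0.015, -0.104, 0.055]}, {"translation": [0.236, -0.077, 0.013], "twist": [-0.016, -0.113, 0.06]}] 
last tcp [ 0.532  -0.0046] -5.737837837837837
```

Request:
{"name": "carry_out", "arguments": {"commands": [{"translation": [0.019, -0.007, 0.013], "twist": [-0.002, -0.014, 0.005]}, {"translation": [0.039, -0.014, 0.013], "twist": [-0.004, -0.023, 0.01]}, {"translation": [0.058, -0.021, 0.013], "twist": [-0.005, -0.032, 0.015]}, {"translation": [0.078, -0.028, 0.013], "twist": [-0.007, -0.041, 0.02]}, {"translation": [0.097, -0.035, 0.013], "twist": [-0.008, -0.05, 0.025]}, {"translation": [0.117, -0.041, 0.013], "twist": [-0.009, -0.059, 0.03]}, {"translation": [0.137, -0.048, 0.013], "twist": [-0.011, -0.068, 0.035]}, {"translation": [0.156, -0.054, 0.013], "twist": [-0.012, -0.077, 0.04]}, {"translation": [0.176, -0.06, 0.013], "twist": [-0.013, -0.086, 0.045]}, {"translation": [0.196, -0.066, 0.013], "twist": [-0.014, -0.095, 0.05]}, {"translation": [0.216, -0.071, 0.013], "twist": [-0.015, -0.104, 0.055]}, {"translation": [0.236, -0.077, 0.013], "twist": [-0.016, -0.113, 0.06]}]}}

```text
time: 4.65
position: [0.5332, -0.0049, 0.0117]
eef_rot: [0.048, 0.973, -0.011, 0.226]
force: [-2.4, -0.1, -1.8]
gripper_width: 0.0426
grasp_force: 1.2
```

```bash
python3 look.py .62 -.01
python3 - <<'E'
from plan import *
# relative geometry left to choose: print for c0 candidates using top camera
res=[cradle(read_camera("top"),"top",(.62,-.01)) for _ in range(2)]
c0=np.mean([r[1] for r in res]+[r[4] for r in res],0)
ps=decode(R0)[0];a=np.radians(ps);h=np.array([np.cos(a),np.sin(a)]);r=c0-P0[:2];g=r@h-.08-.011*.9;e=-(r@[-h[1],h[0]])
yl=lambda x:-.010+.0225*(x-.776)
# d so that path lands on the line
D=np.linspace(.01,.2,400);er=[path(d,c0,ps,d)[0] for d in D];d=D[np.argmin([abs(q[1]-yl(q[0])) for q in er])]
print(c0,ps,g,e,d)
n=12
rows(np.linspace(.004,.044,n),np.linspace(27,36,n),np.full(n,.010),c0,ps,d,e,g)
E
```

```text
4.65 [ 0.5332 -0.0049  0.0117] [-5.69 26.16] F [-2.42 -0.06 -1.75] j [-0.23  0.11  2.31  0.21  0.27 -1.89] w 0.0426
top 236 [ 0.6029 -0.0086] [0.095 0.121] 84.35086822509766 [ 0.6028 -0.0086] [0.095 0.121] 84.34059143066406
top 235 [ 0.6032 -0.0086] [0.095 0.12 ] 84.53788757324219 [ 0.6032 -0.0086] [0.095 0.12 ] 84.07109069824219
side 309 [ 0.6127 -0.0135] [0.098 0.151] 83.36338806152344 [ 0.612  -0.0148] [0.098 0.148] 84.21831512451172
side 310 [ 0.6138 -0.012 ] [0.1   0.151] 83.93563079833984 [ 0.6129 -0.0144] [0.1   0.149] 84.71826934814453
[ 0.5337 -0.005   0.0123] [-1.0089 -0.5687 -0.1509]
4.85 [ 0.5337 -0.005   0.0123] [-5.73 26.19] F [-1.01 -0.57 -0.15] j [-0.23  0.11  2.31  0.21  0.27 -1.88] w 0.0425
[ 0.6031 -0.0086] -5.7332193587441305 -0.020449190124752985 -0.0034197236795600375 0.08714285714285713
[{"translation": [0.02, -0.004, -0.011], "twist": [-0.001, -0.009, 0.004]}, {"translation": [0.039, -0.007, -0.011], "twist": [-0.001, -0.018, 0.007]}, {"translation": [0.057, -0.011, -0.011], "twist": [-0.002, -0.027, 0.01]}, {"translation": [0.076, -0.014, -0.011], "twist": [-0.003, -0.036, 0.013]}, {"translation": [0.094, -0.017, -0.011], "twist": [-0.004, -0.045, 0.017]}, {"translation": [0.113, -0.02, -0.011], "twist": [-0.004, -0.054, 0.02]}, {"translation": [0.131, -0.023, -0.011], "twist": [-0.005, -0.063, 0.023]}, {"translation": [0.15, -0.026, -0.011], "twist": [-0.006, -0.072, 0.026]}, {"translation": [0.168, -0.029, -0.011], "twist": [-0.006, -0.081, 0.03]}, {"translation": [0.187, -0.032, -0.011], "twist": [-0.006, -0.091, 0.033]}, {"translation": [0.205, -0.034, -0.011], "twist": [-0.007, -0.1, 0.036]}, {"translation": [0.224, -0.037, -0.011], "twist": [-0.007, -0.109, 0.039]}] 
last tcp [ 0.5785 -0.0124] -2.1820200759684054
```

```bash
python3 - <<'E'
from plan import *
rows(np.linspace(.004,.046,12),np.linspace(26,27,12),np.full(12,.011),np.array([.622,-.0105]),-5.7,.048,-.0034,-.0013)
E
```

```text
4.95 [ 0.5337 -0.0049  0.0124] [-5.72 26.2 ] F [-1.25 -0.73  0.72] j [-0.23  0.11  2.31  0.21  0.27 -1.88] w 0.0428
[{"translation": [0.019, -0.007, -0.007], "twist": [0.0, 0.002, 0.007]}, {"translation": [0.038, -0.013, -0.007], "twist": [0.0, 0.001, 0.013]}, {"translation": [0.057, -0.019, -0.007], "twist": [0.0, 0.0, 0.019]}, {"translation": [0.076, -0.024, -0.007], "twist": [0.0, -0.001, 0.025]}, {"translation": [0.095, -0.03, -0.007], "twist": [0.0, -0.002, 0.031]}, {"translation": [0.114, -0.035, -0.007], "twist": [0.0, -0.003, 0.038]}, {"translation": [0.133, -0.04, -0.007], "twist": [-0.0, -0.004, 0.044]}, {"translation": [0.152, -0.045, -0.007], "twist": [-0.0, -0.005, 0.05]}, {"translation": [0.171, -0.049, -0.007], "twist": [-0.0, -0.006, 0.056]}, {"translation": [0.191, -0.054, -0.007], "twist": [-0.0, -0.007, 0.062]}, {"translation": [0.21, -0.058, -0.007], "twist": [-0.0, -0.008, 0.069]}, {"translation": [0.229, -0.062, -0.007], "twist": [-0.0, -0.009, 0.075]}] 
last tcp [ 0.5795 -0.0173] 1.0083333333333329
```

Request:
{"name": "carry_out", "arguments": {"commands": [{"translation": [0.019, -0.007, -0.007], "twist": [0, 0.002, 0.007]}, {"translation": [0.038, -0.013, -0.007], "twist": [0, 0.001, 0.013]}, {"translation": [0.057, -0.019, -0.007], "twist": [0, 0, 0.019]}, {"translation": [0.076, -0.024, -0.007], "twist": [0, -0.001, 0.025]}, {"translation": [0.095, -0.03, -0.007], "twist": [0, -0.002, 0.031]}, {"translation": [0.114, -0.035, -0.007], "twist": [0, -0.003, 0.038]}, {"translation": [0.133, -0.04, -0.007], "twist": [0, -0.004, 0.044]}, {"translation": [0.152, -0.045, -0.007], "twist": [0, -0.005, 0.05]}, {"translation": [0.171, -0.049, -0.007], "twist": [0, -0.006, 0.056]}, {"translation": [0.191, -0.054, -0.007], "twist": [0, -0.007, 0.062]}, {"translation": [0.21, -0.058, -0.007], "twist": [0, -0.008, 0.069]}, {"translation": [0.229, -0.062, -0.007], "twist": [0, -0.009, 0.075]}]}}

```text
time: 5.95
position: [0.5785, -0.0169, 0.0103]
eef_rot: [-0.009, 0.973, 0.003, 0.232]
force: [-4.8, -1.8, 0.7]
gripper_width: 0.0428
grasp_force: 2.2
```

```bash
python3 look.py .67 -.013; python3 - <<'E'
from h import *
from bench import *
for n in("top","side"):
    c=read_camera(n);np.savez(n+"2.npz",**c)
    x0,y0=(200,90) if n=="top" else(190,110)
    cv2.imwrite(f"pics/{n}2.png",cv2.cvtColor(cv2.resize(c["frame"][y0:y0+140,x0:x0+180],None,fx=4,fy=4,interpolation=cv2.INTER_CUBIC),cv2.COLOR_RGB2BGR))
E
```

```text
5.95 [ 0.5785 -0.0169  0.0103] [ 1.09 26.87] F [-4.77 -1.76  0.65] j [-0.26  0.2   2.21  0.44  0.3  -2.24] w 0.0428
top 169 [ 0.6227 -0.0138] [0.07  0.094] 1.6203274726867676 [ 0.6224 -0.0137] [0.07  0.094] 1.9255164861679077
top 168 [ 0.6241 -0.0145] [0.07  0.094] 0.23518943786621094 [ 0.6244 -0.0148] [0.093 0.069] 89.37464904785156
side 238 [ 0.6303 -0.0166] [0.101 0.1  ] 1.8090206384658813 [ 0.6318 -0.0184] [0.1   0.099] 0.4192383885383606
side 228 [ 0.6323 -0.0172] [0.095 0.102] 89.8045425415039 [ 0.6316 -0.0165] [0.095 0.102] 5.87065315246582
[ 0.5793 -0.0173  0.0108] [-0.1363 -0.1785 -0.7506]
```

View pics/side2.png

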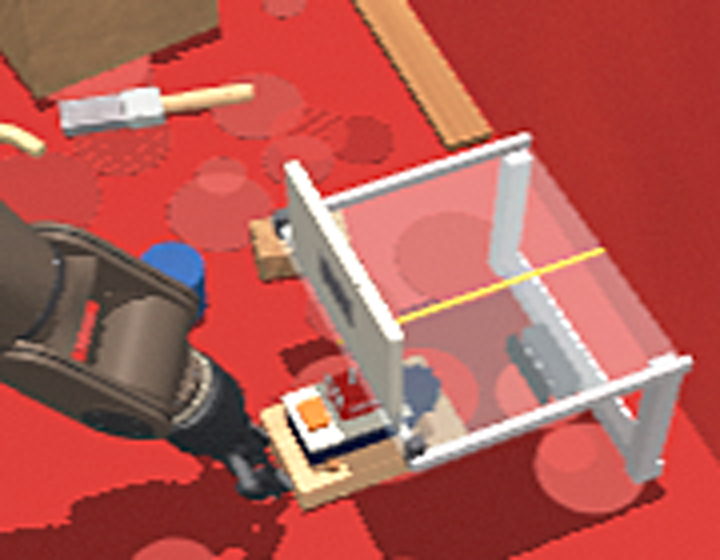

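View pics/top2.png

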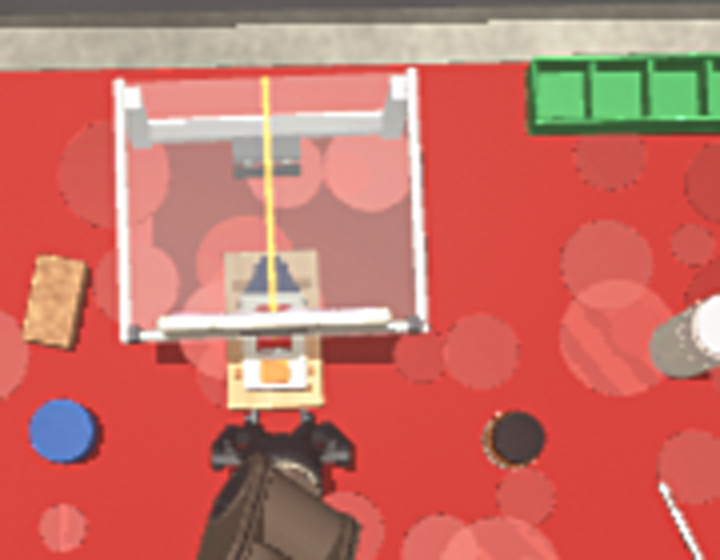

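Side and top crops: the cradle's bow is under the roof, at about (270,255) in the top crop. It is straight and centred on the yellow line (273,310), with the bumper pad ahead at (267,160) and the fingers on the stern at (280,413).

```bash
python3 - <<'E'
from plan import *
c=dict(np.load("top2.npz"))
print("bumper",ray(c,[[258.3,132.5],[275,133]],.02),"cradle stern corners",ray(c,[[257,191.5],[280.9,191]],.03),"bow",ray(c,[[256.2,153],[279.7,152.5]],.03))
rows(np.linspace(.004,.042,12),np.linspace(27,29,12),np.full(12,.010),np.array([.6675,-.0122]),1.2,.048,-.0034,-.0013)
E
```

```text
6.25 [ 0.5793 -0.0172  0.0109] [ 1.01 26.99] F [-0.95 -0.05 -0.55] j [-0.26  0.2   2.21  0.44  0.3  -2.24] w 0.0425
bumper [[ 0.8338  0.0244  0.02  ]
 [ 0.8305 -0.0445  0.02  ]] cradle stern corners [[ 0.5885  0.0322  0.03  ]
 [ 0.5892 -0.0645  0.03  ]] bow [[ 0.7463  0.0337  0.03  ]
 [ 0.7469 -0.0622  0.03  ]]
[{"translation": [0.019, -0.001, -0.004], "twist": [-0.0, -0.0, 0.002]}, {"translation": [0.036, -0.0, -0.004], "twist": [-0.0, -0.002, 0.002]}, {"translation": [0.054, -0.0, -0.004], "twist": [0.0, -0.004, 0.002]}, {"translation": [0.071, 0.0, -0.004], "twist": [0.0, -0.006, 0.002]}, {"translation": [0.089, 0.001, -0.004], "twist": [0.0, -0.008, 0.003]}, {"translation": [0.106, 0.001, -0.004], "twist": [0.0, -0.01, 0.003]}, {"translation": [0.123, 0.001, -0.004], "twist": [0.0, -0.012, 0.003]}, {"translation": [0.141, 0.002, -0.004], "twist": [0.0, -0.014, 0.003]}, {"translation": [0.158, 0.002, -0.004], "twist": [0.0, -0.016, 0.003]}, {"translation": [0.175, 0.002, -0.004], "twist": [0.0, -0.018, 0.003]}, {"translation": [0.193, 0.003, -0.004], "twist": [0.0, -0.02, 0.003]}, {"translation": [0.21, 0.003, -0.004], "twist": [0.0, -0.022, 0.003]}] 
last tcp [ 0.6213 -0.0167] 1.2875
```

```bash
sed -i 's/def rows(S,L,Z,c0,psi0,d,e=0.,g=0.):/def rows(S,L,Z,c0,psi0,d,e=0.,g=0.,psi1=1.3):/; s/path(s,c0,psi0,d);p/path(s,c0,psi0,d,psi1);p/' plan.py; python3 - <<'E'
from plan import *
rows(np.linspace(.004,.042,12),np.linspace(27,29,12),np.full(12,.010),np.array([.6675,-.0122]),1.0,.02,-.0034,-.0013,3.3)
E
```

```text
6.25 [ 0.5793 -0.0172  0.0109] [ 1.01 26.99] F [-0.95 -0.05 -0.55] j [-0.26  0.2   2.21  0.44  0.3  -2.24] w 0.0425
[{"translation": [0.019, -0.003, -0.004], "twist": [-0.0, -0.0, 0.005]}, {"translation": [0.037, -0.005, -0.004], "twist": [-0.0, -0.002, 0.009]}, {"translation": [0.054, -0.008, -0.004], "twist": [0.0, -0.004, 0.014]}, {"translation": [0.072, -0.01, -0.004], "twist": [0.0, -0.006, 0.018]}, {"translation": [0.09, -0.012, -0.004], "twist": [0.0, -0.008, 0.023]}, {"translation": [0.107, -0.013, -0.004], "twist": [0.0, -0.01, 0.025]}, {"translation": [0.124, -0.012, -0.004], "twist": [0.0, -0.012, 0.025]}, {"translation": [0.142, -0.011, -0.004], "twist": [0.0, -0.014, 0.025]}, {"translation": [0.159, -0.01, -0.004], "twist": [0.001, -0.016, 0.025]}, {"translation": [0.176, -0.009, -0.004], "twist": [0.001, -0.018, 0.025]}, {"translation": [0.194, -0.008, -0.004], "twist": [0.001, -0.02, 0.025]}, {"translation": [0.211, -0.007, -0.004], "twist": [0.001, -0.022, 0.025]}] 
last tcp [ 0.6215 -0.0187] 3.3
```

Request:
{"name": "carry_out", "arguments": {"commands": [{"translation": [0.019, -0.003, -0.004], "twist": [0, 0, 0.005]}, {"translation": [0.037, -0.005, -0.004], "twist": [0, -0.002, 0.009]}, {"translation": [0.054, -0.008, -0.004], "twist": [0, -0.004, 0.014]}, {"translation": [0.072, -0.01, -0.004], "twist": [0, -0.006, 0.018]}, {"translation": [0.09, -0.012, -0.004], "twist": [0, -0.008, 0.023]}, {"translation": [0.107, -0.013, -0.004], "twist": [0, -0.01, 0.025]}, {"translation": [0.124, -0.012, -0.004], "twist": [0, -0.012, 0.025]}, {"translation": [0.142, -0.011, -0.004], "twist": [0, -0.014, 0.025]}, {"translation": [0.159, -0.01, -0.004], "twist": [0.001, -0.016, 0.025]}, {"translation": [0.176, -0.009, -0.004], "twist": [0.001, -0.018, 0.025]}, {"translation": [0.194, -0.008, -0.004], "twist": [0.001, -0.02, 0.025]}, {"translation": [0.211, -0.007, -0.004], "twist": [0.001, -0.022, 0.025]}]}}

```text
time: 7.25
position: [0.6204, -0.0182, 0.0092]
eef_rot: [-0.028, 0.968, 0.008, 0.249]
force: [-5.2, -0.6, 2.3]
gripper_width: 0.0426
grasp_force: 2.5
```

```bash
python3 - <<'E'
from plan import *
c=read_camera("top");np.savez("top3.npz",**c)
cv2.imwrite("pics/top3.png",cv2.cvtColor(cv2.resize(c["frame"][100:200,220:320],None,fx=6,fy=6,interpolation=cv2.INTER_CUBIC),cv2.COLOR_RGB2BGR))
rows(np.linspace(.003,.022,12),np.linspace(30,37,12),np.full(12,.010),np.array([.7095,-.0105]),3.3,.022,-.0034,-.0013,1.3)
E
```

```text
7.25 [ 0.6204 -0.0182  0.0092] [ 3.33 28.81] F [-5.24 -0.6   2.26] j [-0.25  0.28  2.13  0.54  0.29 -2.37] w 0.0426
[{"translation": [0.021, -0.001, 0.004], "twist": [-0.0, -0.013, -0.003]}, {"translation": [0.03, 0.001, 0.004], "twist": [0.0, -0.02, -0.005]}, {"translation": [0.039, 0.002, 0.004], "twist": [0.0, -0.027, -0.007]}, {"translation": [0.048, 0.004, 0.004], "twist": [0.001, -0.034, -0.009]}, {"translation": [0.056, 0.005, 0.004], "twist": [0.001, -0.041, -0.01]}, {"translation": [0.065, 0.007, 0.004], "twist": [0.001, -0.049, -0.012]}, {"translation": [0.074, 0.009, 0.004], "twist": [0.002, -0.056, -0.014]}, {"translation": [0.083, 0.01, 0.004], "twist": [0.002, -0.063, -0.016]}, {"translation": [0.092, 0.012, 0.004], "twist": [0.002, -0.07, -0.017]}, {"translation": [0.101, 0.013, 0.004], "twist": [0.002, -0.077, -0.019]}, {"translation": [0.11, 0.014, 0.004], "twist": [0.002, -0.084, -0.021]}, {"translation": [0.119, 0.016, 0.004], "twist": [0.003, -0.091, -0.023]}] 
last tcp [ 0.6441 -0.015 ] 1.3
```

View pics/top3.png

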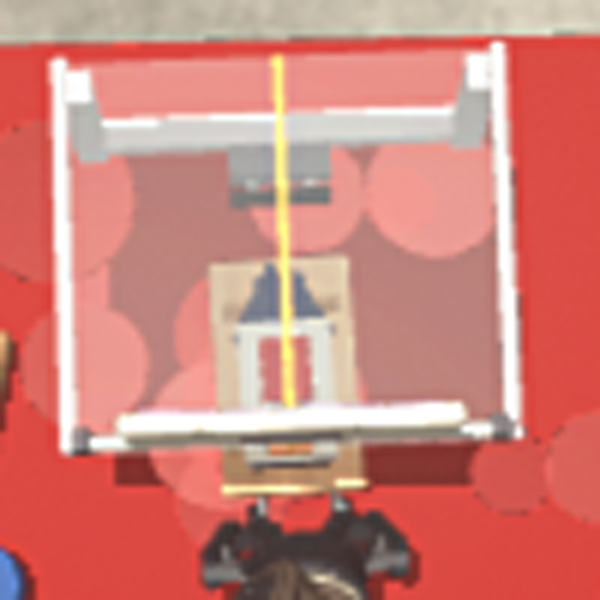

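The top crop (6x) shows the bow edge at row 262 (mid column 278) and the pad face at row ~205 (mid column 280), so the cradle is centred with about 35 mm to go. The elbow of the wrist (j5) is close to its limit, so I'll hold the lean at about 31° and check clearance.

```bash
python3 - <<'E'
from plan import *
c=dict(np.load("top3.npz"));print(ray(c,[[258.2,133.6],[275,133.6]],.017),ray(c,[[254.7,144],[278.2,143.2]],.03))
rows(np.linspace(.003,.022,12),np.linspace(29,31,12),np.full(12,.010),np.array([.7095,-.0105]),3.3,.022,-.0034,-.0013,1.3)
E
```

```text
7.3 [ 0.621  -0.0183  0.0094] [ 3.31 28.86] F [-2.06 -0.04 -1.14] j [-0.25  0.28  2.13  0.54  0.29 -2.37] w 0.0427
[[ 0.8299  0.0249  0.017 ]
 [ 0.8287 -0.0445  0.017 ]] [[ 0.7838  0.0394  0.03  ]
 [ 0.7855 -0.0567  0.03  ]]
[{"translation": [0.018, -0.001, 0.003], "twist": [-0.001, -0.002, -0.003]}, {"translation": [0.026, 0.001, 0.003], "twist": [-0.001, -0.004, -0.005]}, {"translation": [0.035, 0.003, 0.003], "twist": [-0.001, -0.006, -0.007]}, {"translation": [0.043, 0.004, 0.003], "twist": [-0.0, -0.008, -0.008]}, {"translation": [0.052, 0.006, 0.003], "twist": [-0.0, -0.01, -0.01]}, {"translation": [0.061, 0.007, 0.003], "twist": [-0.0, -0.012, -0.012]}, {"translation": [0.069, 0.009, 0.003], "twist": [-0.0, -0.014, -0.014]}, {"translation": [0.078, 0.01, 0.003], "twist": [-0.0, -0.016, -0.015]}, {"translation": [0.086, 0.012, 0.003], "twist": [-0.0, -0.018, -0.017]}, {"translation": [0.095, 0.013, 0.003], "twist": [-0.0, -0.02, -0.019]}, {"translation": [0.104, 0.015, 0.003], "twist": [0.0, -0.022, -0.021]}, {"translation": [0.112, 0.016, 0.003], "twist": [0.0, -0.024, -0.022]}] 
last tcp [ 0.6435 -0.015 ] 1.3
```

Request:
{"name": "carry_out", "arguments": {"commands": [{"translation": [0.018, -0.001, 0.003], "twist": [-0.001, -0.002, -0.003]}, {"translation": [0.026, 0.001, 0.003], "twist": [-0.001, -0.004, -0.005]}, {"translation": [0.035, 0.003, 0.003], "twist": [-0.001, -0.006, -0.007]}, {"translation": [0.043, 0.004, 0.003], "twist": [0, -0.008, -0.008]}, {"translation": [0.052, 0.006, 0.003], "twist": [0, -0.01, -0.01]}, {"translation": [0.061, 0.007, 0.003], "twist": [0, -0.012, -0.012]}, {"translation": [0.069, 0.009, 0.003], "twist": [0, -0.014, -0.014]}, {"translation": [0.078, 0.01, 0.003], "twist": [0, -0.016, -0.015]}, {"translation": [0.086, 0.012, 0.003], "twist": [0, -0.018, -0.017]}, {"translation": [0.095, 0.013, 0.003], "twist": [0, -0.02, -0.019]}, {"translation": [0.104, 0.015, 0.003], "twist": [0, -0.022, -0.021]}, {"translation": [0.112, 0.016, 0.003], "twist": [0, -0.024, -0.022]}]}}

```text
time: 8.3
position: [0.6434, -0.0151, 0.0101]
eef_rot: [-0.011, 0.963, 0.003, 0.268]
force: [-2.5, 0.1, -0.6]
gripper_width: 0.0424
grasp_force: 1.1
```

```bash
python3 - <<'E'
from plan import *
read_camera("side")
for _ in range(3):s=get_state();print(s["force"],s["joint_efforts"].round(2))
E
```

```text
8.3 [ 0.6434 -0.0151  0.0101] [ 1.29 31.05] F [-2.53  0.11 -0.59] j [-0.23  0.31  2.09  0.56  0.25 -2.34] w 0.0424
[-1.8463  0.4696 -0.9922] [ -0.12 -34.88 -22.96   0.3   -1.32   0.02]
[-1.8463  0.4696 -0.9922] [ -0.12 -34.88 -22.96   0.3   -1.32   0.02]
[-1.8463  0.4696 -0.9922] [ -0.12 -34.88 -22.96   0.3   -1.32   0.02]
```

Request:
{"name": "carry_out", "arguments": {"commands": [{"translation": [0.007, 0, 0], "twist": [0, 0.001, 0]}, {"translation": [0.014, 0, 0], "twist": [0, 0.002, 0]}, {"translation": [0.021, 0, 0], "twist": [0, 0.003, 0]}, {"translation": [0.028, 0.001, 0], "twist": [0, 0.004, 0]}, {"translation": [0.035, 0.001, 0], "twist": [0, 0.005, 0]}, {"translation": [0.042, 0.001, 0], "twist": [0, 0.006, 0]}, {"translation": [0.05, 0.001, 0], "twist": [0, 0.006, 0]}]}}

```text
time: 8.93
position: [0.6535, -0.0151, 0.0103]
eef_rot: [-0.011, 0.965, 0.003, 0.263]
force: [-3.2, -0.4, -0.6]
gripper_width: 0.0425
grasp_force: 1.6
```

Request:
{"name": "carry_out", "arguments": {"commands": [{"translation": [0.005, 0, 0], "twist": [0, 0, 0]}, {"translation": [0.01, 0, 0], "twist": [0, 0, 0]}]}}

```text
time: 9.1
position: [0.6554, -0.015, 0.0102]
eef_rot: [-0.011, 0.965, 0.003, 0.263]
force: [-2.8, -0.4, -0.5]
gripper_width: 0.0426
grasp_force: 1.8
```

Request:
{"name": "carry_out", "arguments": {"commands": [{"translation": [0.005, 0, 0], "twist": [0, 0, 0]}, {"translation": [0.01, 0, 0], "twist": [0, 0, 0]}]}}

```text
time: 9.27
position: [0.6574, -0.0151, 0.0102]
eef_rot: [-0.011, 0.965, 0.003, 0.263]
force: [-3.1, -0.1, 0.6]
gripper_width: 0.0427
grasp_force: 1.8
```

```bash
python3 - <<'E'
from st import *
c=read_camera("top");np.savez("top4.npz",**c)
for r in range(126,150):
    print(r,c["frame"][r,262:272].mean(0).round().astype(int),end=" ")
E
```

```text
9.27 [ 0.6574 -0.0151  0.0102] [ 1.31 30.5 ] F [-3.14 -0.13  0.65] j [-0.22  0.34  2.05  0.5   0.26 -2.27] w 0.0427
126 [186 182 163] 127 [186 182 163] 128 [186 182 163] 129 [179 176 156] 130 [197 184 159] 131 [180 158 135] 132 [152 143 123] 133 [151 143 122] 134 [205 188 153] 135 [203 185 157] 136 [190 175 152] 137 [170 162 144] 138 [168 161 144] 139 [157 152 142] 140 [149 146 140] 141 [148 145 139] 142 [146 143 137] 143 [150 146 139] 144 [207 202 181] 145 [236 234 208] 146 [230 226 203] 147 [221 166 142] 148 [220 160 136] 149 [221 165 141]
```

Request:
{"name": "carry_out", "arguments": {"commands": [{"translation": [0.003, 0, 0], "twist": [0, 0, 0]}, {"translation": [0.005, 0, 0], "twist": [0, 0, 0]}]}}

```text
time: 9.48
position: [0.6583, -0.015, 0.0102]
eef_rot: [-0.011, 0.965, 0.003, 0.263]
force: [-3.8, -0.3, 0.9]
gripper_width: 0.0429
grasp_force: 1.8
```

Request:
{"name": "carry_out", "arguments": {"commands": [{"translation": [0.003, 0, 0], "twist": [0, 0, 0]}, {"translation": [0.005, 0, 0], "twist": [0, 0, 0]}]}}

```text
time: 9.65
position: [0.6593, -0.0151, 0.0102]
eef_rot: [-0.011, 0.965, 0.003, 0.263]
force: [-4.1, 0.2, 0.6]
gripper_width: 0.0424
grasp_force: 1.9
```

Request:
{"name": "carry_out", "arguments": {"commands": [{"translation": [0.003, 0, 0], "twist": [0, 0, 0]}, {"translation": [0.005, 0, 0], "twist": [0, 0, 0]}]}}

```text
time: 9.82
position: [0.6603, -0.015, 0.0102]
eef_rot: [-0.011, 0.965, 0.003, 0.263]
force: [-3.8, 0.3, 1.0]
gripper_width: 0.0425
grasp_force: 1.9
```

Request:
{"name": "carry_out", "arguments": {"commands": [{"translation": [0.003, 0, 0], "twist": [0, 0, 0]}, {"translation": [0.005, 0, 0], "twist": [0, 0, 0]}]}}

```text
time: 9.98
position: [0.6613, -0.015, 0.0102]
eef_rot: [-0.011, 0.965, 0.003, 0.263]
force: [-4.4, -0.2, 1.3]
gripper_width: 0.0427
grasp_force: 2.0
```

Request:
{"name": "carry_out", "arguments": {"commands": [{"translation": [0.003, 0, 0], "twist": [0, 0, 0]}, {"translation": [0.005, 0, 0], "twist": [0, 0, 0]}]}}

```text
time: 10.15
position: [0.6623, -0.015, 0.0101]
eef_rot: [-0.011, 0.965, 0.003, 0.263]
force: [-4.2, -0.7, 2.0]
gripper_width: 0.0426
grasp_force: 2.4
```

Request:
{"name": "carry_out", "arguments": {"commands": [{"translation": [0.003, 0, 0], "twist": [0, 0, 0]}, {"translation": [0.005, 0, 0], "twist": [0, 0, 0]}]}}

```text
time: 10.32
position: [0.6631, -0.0149, 0.0101]
eef_rot: [-0.011, 0.965, 0.003, 0.263]
force: [-5.3, -0.2, 2.4]
gripper_width: 0.0426
grasp_force: 3.2
```

```bash
python3 - <<'E'
from st import *
for n in("side","top"):
    c=read_camera(n);np.savez(n+"5.npz",**c)
    s=get_state();print(s["force"],s["grasp_force"],s["position"])
    x0,y0=(220,100) if n=="top" else(250,150)
    if n=="top":
        c0=dict(np.load("top4.npz"))["frame"].astype(int)
        for r in range(129,138):print(r,c["frame"][r,262:272].mean(0).round().astype(int),c0[r,262:272].mean(0).round().astype(int))
    cv2.imwrite(f"pics/{n}5.png",cv2.cvtColor(cv2.resize(c["frame"][y0:y0+100,x0:x0+120],None,fx=6,fy=6,interpolation=cv2.INTER_CUBIC),cv2.COLOR_RGB2BGR))
E
```

```text
10.32 [ 0.6631 -0.0149  0.0101] [ 1.32 30.47] F [-5.26 -0.23  2.36] j [-0.22  0.35  2.04  0.49  0.26 -2.26] w 0.0426
[-5.9367 -0.087   2.1433] 2.8485481068491936 [ 0.6631 -0.0149  0.0101]
[-5.9399 -0.616   3.0932] 2.729080840945244 [ 0.6631 -0.015   0.0101]
129 [180 176 156] [179 176 156]
130 [192 181 156] [197 184 159]
131 [154 147 126] [180 158 135]
132 [159 149 126] [152 143 123]
133 [229 207 167] [151 143 122]
134 [201 184 156] [205 188 153]
135 [174 163 146] [203 185 157]
136 [164 156 143] [190 175 152]
137 [166 159 143] [170 162 144]
```

View pics/top5.png

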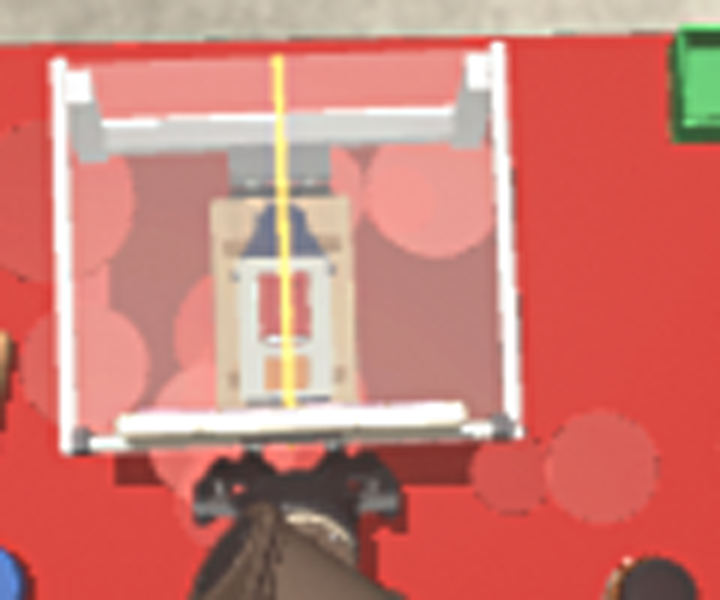

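The top crop (6x) shows the bow edge (mid column 279, row 198) against the pad (mid column 280). The cradle sides run parallel to the yellow line. The static force is 5.9 N against about 3 N when sliding free, so the bumper is pressed about 2–3 mm. Next I back away.

Request:
{"name": "carry_out", "arguments": {"commands": [{"translation": [-0.01, 0, 0], "twist": [0, 0, 0]}, {"translation": [-0.03, 0, 0], "twist": [0, 0, 0]}, {"translation": [-0.06, -0.001, 0.01], "twist": [0, 0.01, 0]}, {"translation": [-0.12, -0.003, 0.02], "twist": [0, 0.03, 0]}, {"translation": [-0.2, -0.005, 0.03], "twist": [0, 0.06, 0]}, {"translation": [-0.3, -0.007, 0.04], "twist": [0, 0.1, 0]}, {"translation": [-0.4, -0.01, 0.06], "twist": [0, 0.13, 0]}, {"translation": [-0.5, -0.01, 0.1], "twist": [0, 0.16, 0]}, {"translation": [-0.55, -0.01, 0.25], "twist": [0, 0.2, 0]}, {"translation": [-0.55, -0.01, 0.4], "twist": [0, 0.22, 0]}, {"translation": [-0.55, -0.01, 0.55], "twist": [0, 0.22, 0]}, {"translation": [-0.55, -0.01, 0.7], "twist": [0, 0.22, 0]}]}}

```text
time: 11.42
position: [0.5542, -0.0172, 0.1526]
eef_rot: [-0.01, 0.995, 0.005, 0.095]
force: [-0.7, 0.4, -0.4]
gripper_width: 0.0431
grasp_force: 0.0
```

```bash
python3 - <<'E'
from st import *
for n in("top","side"):
    c=read_camera(n);np.savez(n+"6.npz",**c);P=cloud(c).reshape(-1,3)
    a=dict(np.load(n+"5.npz"))["frame"].astype(int)
    if n=="top":
        for r in range(129,138):print(r,c["frame"][r,262:272].mean(0).round().astype(int),a[r,262:272].mean(0).round().astype(int))
# lamp contact point
H=np.array([.645,.167])
for th in(0,30,45,50):
    t=np.radians(th);q=H+.085*np.array([np.sin(t),np.cos(t)])+.006*np.array([-np.cos(t),np.sin(t)]);print(th,q)
print(move(P0,R0,[.60,-.0145,.24],1.3,8))
E
```

```text
11.42 [ 0.5542 -0.0172  0.1526] [ 1.22 10.9 ] F [-0.65  0.39 -0.39] j [-0.24  0.    2.06  0.07  0.9  -1.87] w 0.0431
129 [178 174 154] [180 176 156]
130 [191 180 155] [192 181 156]
131 [153 145 125] [154 147 126]
132 [157 147 124] [159 149 126]
133 [228 205 165] [229 207 167]
134 [200 182 154] [201 184 156]
135 [172 161 145] [174 163 146]
136 [163 154 142] [164 156 143]
137 [165 158 142] [166 159 143]
0 [0.639 0.252]
30 [0.6823 0.2436]
45 [0.7009 0.2313]
50 [0.7063 0.2262]
([0.229, 0.013, 0.437], [-0.005, 0.032, 0.001])
```

```bash
python3 - <<'E'
from plan import *
print(move(P0,R0,[.60,-.0145,.248],1.3,0))
H=np.array([.645,.167]);o=[]
p1=np.array([.60,-.0145,.248])
for th in np.r_[np.nan,np.nan,np.linspace(0,40,10)]:
    if np.isnan(th):continue
    t=np.radians(th);q=H+.085*np.array([np.sin(t),np.cos(t)])+.006*np.array([-np.cos(t),np.sin(t)])
    d=(np.array([q[0]-.011,-.0145+.0225*(q[0]-.64),q[1]-.004])-p1)/.2
    o.append({"translation":np.round(d,3).tolist(),"twist":[0,0,0]})
print(json.dumps(o))
E
```

```text
11.52 [ 0.5582 -0.018   0.158 ] [ 1.24 11.59] F [ 0.91 -0.26  1.38] j [-0.24 -0.    2.05  0.07  0.9  -1.87] w 0.0427
([0.209, 0.018, 0.45], [-0.005, 0.129, 0.001])
[{"translation": [0.14, -0.0, 0.0], "twist": [0, 0, 0]}, {"translation": [0.173, 0.001, 0.001], "twist": [0, 0, 0]}, {"translation": [0.206, 0.001, -0.0], "twist": [0, 0, 0]}, {"translation": [0.239, 0.002, -0.005], "twist": [0, 0, 0]}, {"translation": [0.271, 0.003, -0.011], "twist": [0, 0, 0]}, {"translation": [0.303, 0.004, -0.02], "twist": [0, 0, 0]}, {"translation": [0.334, 0.004, -0.032], "twist": [0, 0, 0]}, {"translation": [0.364, 0.005, -0.046], "twist": [0, 0, 0]}, {"translation": [0.393, 0.006, -0.062], "twist": [0, 0, 0]}, {"translation": [0.42, 0.006, -0.08], "twist": [0, 0, 0]}]
```

Request:
{"name": "carry_out", "arguments": {"commands": [{"translation": [0, 0, 0.15], "twist": [0, 0.06, 0]}, {"translation": [0, 0.01, 0.3], "twist": [0, 0.129, 0]}, {"translation": [0, 0.018, 0.45], "twist": [-0.005, 0.129, 0.001]}, {"translation": [0.1, 0.018, 0.45], "twist": [-0.005, 0.129, 0.001]}, {"translation": [0.209, 0.018, 0.45], "twist": [-0.005, 0.129, 0.001]}, {"translation": [0.209, 0.018, 0.45], "twist": [-0.005, 0.129, 0.001]}, {"translation": [0.209, 0.018, 0.45], "twist": [-0.005, 0.129, 0.001]}]}}

```text
time: 12.1
position: [0.5954, -0.0134, 0.2393]
eef_rot: [-0.011, 1.0, 0.002, -0.008]
force: [0.8, -0.3, -0.2]
gripper_width: 0.0428
grasp_force: 0.0
```

Request:
{"name": "carry_out", "arguments": {"commands": [{"translation": [0.07, 0, 0], "twist": [0, 0, 0]}, {"translation": [0.14, 0, 0], "twist": [0, 0, 0]}, {"translation": [0.173, 0.001, 0], "twist": [0, 0, 0]}, {"translation": [0.206, 0.001, 0], "twist": [0, 0, 0]}, {"translation": [0.239, 0.002, -0.005], "twist": [0, 0, 0]}, {"translation": [0.271, 0.003, -0.011], "twist": [0, 0, 0]}, {"translation": [0.303, 0.004, -0.02], "twist": [0, 0, 0]}, {"translation": [0.334, 0.004, -0.032], "twist": [0, 0, 0]}, {"translation": [0.364, 0.005, -0.046], "twist": [0, 0, 0]}, {"translation": [0.393, 0.006, -0.062], "twist": [0, 0, 0]}, {"translation": [0.42, 0.006, -0.08], "twist": [0, 0, 0]}]}}

```text
time: 13.02
position: [0.6807, -0.0121, 0.2252]
eef_rot: [-0.011, 1.0, 0.002, -0.006]
force: [-1.7, 0.7, 4.4]
gripper_width: 0.0428
grasp_force: 2.2
```

```bash
cat > lamp.py <<'E'
from st import *
for n in("top","side"):
    c=read_camera(n);np.savez(n+"7.npz",**c);P=cloud(c);S=cv2.cvtColor(c["frame"],cv2.COLOR_RGB2HSV)[...,1];V=c["frame"].max(2)
    m=(P[...,2]>.185)&(P[...,2]<.3)&(P[...,0]>.62)&(P[...,0]<.80)&(abs(P[...,1]+.014)<.095)&(S<70)&(V>130)
    q=P[m];a=np.c_[q,np.ones(len(q))]
    # robust plane fit
    w=np.ones(len(q),bool)
    for _ in range(6):
        cc=q[w].mean(0);v=np.linalg.svd(q[w]-cc,full_matrices=False)[2];nn=v[2]*np.sign(v[2][0]);r=(q-cc)@nn;w=abs(r)<max(.003,1.5*np.median(abs(r)))
    nn=nn if nn[0]<0 else -nn
    print(n,len(q),w.sum(),"normal",nn,"tilt",np.degrees(np.arctan2(abs(nn[2]),abs(nn[0]))),"rms",r[w].std(),"zmax",np.percentile(q[:,2],98),"x at top",np.percentile(q[:,0],98),"hinge dist",(np.array([.645,-.014,.167])-cc)@nn)
E
python3 lamp.py
```

```text
13.02 [ 0.6807 -0.0121  0.2252] [ 1.26 -0.72] F [-1.66  0.71  4.39] j [-0.17  0.31  1.56  0.    1.29 -1.76] w 0.0428
top 322 266 normal [-0.7601 -0.0155  0.6496] tilt 40.516333166882234 rms 0.0015708458389617683 zmax 0.25523333897670647 x at top 0.7211941853973859 hinge dist -0.0038682388135581405
side 779 605 normal [-0.7428 -0.0102  0.6694] tilt 42.02275981028713 rms 0.0015144149740190975 zmax 0.25225404224175574 x at top 0.7184358009096312 hinge dist -0.0044383845454993055
```

Request:
{"name": "carry_out", "arguments": {"commands": [{"translation": [0.014, 0, -0.011], "twist": [0, 0, 0]}, {"translation": [0.027, 0, -0.022], "twist": [0, 0, 0]}, {"translation": [0.039, 0, -0.034], "twist": [0, 0, 0]}, {"translation": [0.039, 0, -0.034], "twist": [0, 0, 0]}, {"translation": [0.039, 0, -0.034], "twist": [0, 0, 0]}]}}

```text
time: 13.53
position: [0.687, -0.0123, 0.2167]
eef_rot: [-0.011, 1.0, 0.002, -0.008]
force: [-0.3, -1.1, 0.8]
gripper_width: 0.0427
grasp_force: 0.3
```

```bash
python3 lamp.py
```

```text
13.53 [ 0.687  -0.0123  0.2167] [ 1.26 -0.94] F [-0.26 -1.06  0.83] j [-0.17  0.33  1.55  0.    1.28 -1.76] w 0.0427
top 312 239 normal [-0.6579 -0.0155  0.7529] tilt 48.851847282749176 rms 0.0015590295859348351 zmax 0.24485273829848506 x at top 0.7302266223518694 hinge dist -0.004440618237744755
side 785 598 normal [-0.6617 -0.0163  0.7496] tilt 48.56732058810901 rms 0.0015352795756984313 zmax 0.24322990301357159 x at top 0.7273251386876566 hinge dist -0.0040850446131371
```

Request:
{"name": "carry_out", "arguments": {"commands": [{"translation": [0.004, 0, -0.004], "twist": [0, 0, 0]}, {"translation": [0.007, 0, -0.008], "twist": [0, 0, 0]}, {"translation": [0.007, 0, -0.008], "twist": [0, 0, 0]}]}}

```text
time: 13.88
position: [0.6877, -0.0122, 0.2154]
eef_rot: [-0.011, 1.0, 0.002, -0.009]
force: [-3.5, 0.0, 0.4]
gripper_width: 0.043
grasp_force: 1.5
```

```bash
python3 lamp.py;python3 lamp.py
```

```text
13.88 [ 0.6877 -0.0122  0.2154] [ 1.25 -1.05] F [-3.48  0.03  0.42] j [-0.17  0.34  1.54  0.    1.28 -1.76] w 0.043
top 309 225 normal [-0.6514 -0.0108  0.7586] tilt 49.348700419735565 rms 0.0014885017548795618 zmax 0.2442409391530151 x at top 0.733237812011472 hinge dist -0.003348364249342081
side 790 592 normal [-0.6468 -0.0121  0.7626] tilt 49.69845856043526 rms 0.001563550897987734 zmax 0.24302977487648642 x at top 0.7290491254225937 hinge dist -0.003888538654530864
13.98 [ 0.6877 -0.0122  0.2154] [ 1.25 -1.04] F [-2.25 -0.4   1.77] j [-0.17  0.34  1.54  0.    1.28 -1.76] w 0.0428
top 315 227 normal [-0.6364 -0.018   0.7711] tilt 50.46561716330538 rms 0.0015146712499886836 zmax 0.24450104623255314 x at top 0.7338560978659092 hinge dist -0.00542816071130324
side 786 597 normal [-0.6529 -0.02    0.7572] tilt 49.23140183062005 rms 0.001613577366638257 zmax 0.24213377616844914 x at top 0.7287097200051286 hinge dist -0.004077720285697015
```

Request:
{"name": "carry_out", "arguments": {"commands": [{"translation": [-0.02, 0, 0.03], "twist": [0, 0, 0]}, {"translation": [-0.1, 0, 0.12], "twist": [0, 0, 0]}, {"translation": [-0.2, 0, 0.25], "twist": [0, 0, 0]}, {"translation": [-0.35, 0, 0.3], "twist": [0, 0, 0]}, {"translation": [-0.5, 0, 0.3], "twist": [0, 0, 0]}, {"translation": [-0.7, 0, 0.3], "twist": [0, 0, 0]}, {"translation": [-0.9, 0, 0.3], "twist": [0, 0, 0]}, {"translation": [-0.9, 0, 0.3], "twist": [0, 0, 0]}, {"translation": [-0.9, 0, 0.3], "twist": [0, 0, 0]}]}}

```text
time: 14.83
position: [0.5067, -0.0119, 0.2757]
eef_rot: [-0.011, 1.0, 0.002, -0.007]
force: [0.1, -0.4, 0.3]
gripper_width: 0.0425
grasp_force: 0.0
```

```bash
python3 lamp.py; python3 lamp.py; python3 - <<'E'
from h import *
c=dict(np.load("top7.npz"));a=dict(np.load("top6.npz"))
for r in range(130,136):print(r,c["frame"][r,262:272].mean(0).round(),a["frame"][r,262:272].mean(0).round())
t=[cv2.resize(dict(np.load(n+"7.npz"))["frame"][y:y+140,x:x+130],None,fx=3,fy=4,interpolation=cv2.INTER_CUBIC) for n,x,y in(("top",200,90),("side",230,130))]
cv2.imwrite("pics/end.png",cv2.cvtColor(np.hstack(t),cv2.COLOR_RGB2BGR))
E
```

```text
14.83 [ 0.5067 -0.0119  0.2757] [ 1.25 -0.82] F [ 0.08 -0.44  0.32] j [-0.22 -0.12  1.93  0.    1.35 -1.82] w 0.0425
top 1189 884 normal [-0.6493 -0.0154  0.7604] tilt 49.504721447303325 rms 0.0015529940664306048 zmax 0.24412907788661237 x at top 0.7320579518451935 hinge dist -0.004045994759886963
side 1270 979 normal [-0.649  -0.017   0.7606] tilt 49.525188383180755 rms 0.0015625618578157074 zmax 0.24242451405751114 x at top 0.7284892497791507 hinge dist -0.004175487619985964
14.93 [ 0.5093 -0.0124  0.2769] [ 1.25 -0.73] F [ 0.59 -0.23 -0.6 ] j [-0.22 -0.11  1.92  0.    1.35 -1.82] w 0.0427
top 1186 885 normal [-0.6437 -0.0156  0.7651] tilt 49.92643816827691 rms 0.0015979456460437135 zmax 0.2431780069524633 x at top 0.732174264373733 hinge dist -0.004526112007799461
side 1276 962 normal [-0.6465 -0.0157  0.7628] tilt 49.7178379270387 rms 0.0015688575867027453 zmax 0.24226318562610327 x at top 0.7288599530107271 hinge dist -0.004133339816007206
130 [190. 179. 154.] [191. 180. 155.]
131 [152. 145. 124.] [153. 145. 125.]
132 [157. 147. 124.] [157. 147. 124.]
133 [227. 204. 164.] [228. 205. 165.]
134 [199. 181. 153.] [200. 182. 154.]
135 [171. 160. 144.] [172. 161. 145.]
```

View pics/end.png

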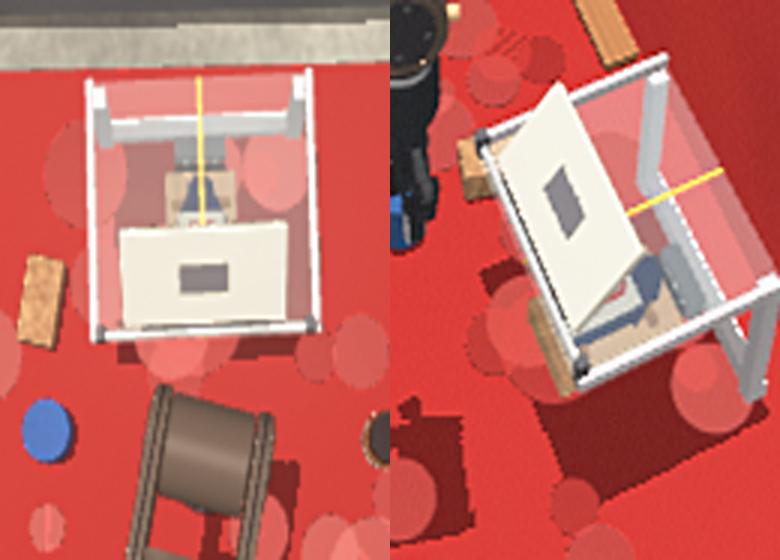

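The final views show the lamp leaning back at about 49.7°. The cradle is unmoved, its bow at the pad (top half, about (200,172)), and the arm is clear of everything.

```bash
python3 -c "
from bench import *
print(sign_off())"
```

```text
the job is handed in; nothing more can be done
None
```

I pushed the cradle into the bay, centred and straight, where it rests with the bumper pressed about 2–3 mm; then I tipped the lamp back to about 49.7° (50° wanted), and the job is handed in, its verdict not shown.

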